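# Start the bench centrifuge

## Task

Set the small bench centrifuge spinning by pressing only, with your fingertips: first press its half-open lid down until it is fully shut, then switch the rocker on by pressing the end on the robot's side (the one standing up, away from the lid) fully down, and then press the round key all the way down and let it come up again. Keep to that order, never lift the lid wider open, do not press the square key, and leave the bottles and the jar round the machine where they stand.

Things in the scene. Friction and masses are not known exactly. Their poses are not given: they have to be found in the camera images.
- centrifuge: White bench centrifuge, 250 x 250 mm, fixed. Origin: centre of its underside, on the worktop; x runs from its front (control deck, robot's side) to its back, y to its left, z up. The level deck, 70 mm high, reaches from x = -125 to -35 mm; on it, at x = -80 mm, y = +75, 0, -75 mm, stand a rocker, a round and a square key, all black, on equal grey plates; their places vary.
- lid (a joint): Lid angle, rad: 0 = shut, grows as it opens; starts at 0.25 to 0.5. Flat white plate with a round clear window, 146 mm deep, 240 wide, 18 thick, hinged at the machine's back (x = 115, z = 79 mm of the centrifuge). Shut, its top is 91 mm above the worktop, its front edge at x = -40 mm. The stiff hinge holds it at any angle; 2 to 4 N down on the front rim move it.
- lid_press (a point): Where to press the lid: top face of its front rim, mid-width, 122 mm from the hinge line. It moves with the lid: as the lid shuts it comes down and up to 20 mm towards the machine's front, to x = -7, y = 0, z = 91 mm of the centrifuge. Its z axis is the lid's normal.
- rocker (a joint): Rocker switch, rad: 0 = off (near end, on the robot's side, stands up), 0.4 = on (near end fully down). Two halves, each 26 mm long and 24 wide, at 0.4 rad to each other, so the half that is down lies level; it stays where it is left; about 2 N on the near half move it. Pivot along the machine's y, 75 mm above the worktop.
- rocker_near (a point): Middle of the near half's upper face, 17 mm from the pivot towards the machine's front. Height above the worktop about 84 mm off, 78 mm on. It moves with the rocker.
- round_key (a joint): Travel of the round key (30 mm across), m: 0 = up, 0.006 = fully down. Vertical spring key: about 1.5 N to start it, 5 N fully down; it comes up again by itself.
- round_key_top (a point): Centre of the round key's top face, 83 mm above the worktop when up. It moves with the key.
- square_key (a joint): Travel of the square key (28 x 28 mm), m: 0 = up, 0.006 = fully down; the same spring as the round key. Not to be pressed.
- square_key_top (a point): Centre of the square key's top face, 83 mm above the worktop when up.
- jar_mid (a point): Loose clear jar with a blue cap, 55 mm across, 123 mm tall, standing to the right of the centrifuge (the robot's right); the point is its centre, half-way up. To be left alone.
- small_bottle_mid (a point): Loose small white bottle, 37 mm across, 74 mm tall, also to the right of the centrifuge; the point is its centre, half-way up. To be left alone.
- squat_bottle_mid (a point): Loose bottle with a blue cap and a label, 66 mm across, 141 mm tall, to the left of the centrifuge; the point is its centre, half-way up. To be left alone.

How it is judged:
On the way, in this order (a step that is already met when the one before it is completed fails the run):
1. the lid is pressed fully shut (value of joint lid below 0.03 rad), for 0.1 s.
2. the rocker is switched on (value of joint rocker above 0.33 rad), for 0.1 s.
3. the round key is pressed down (value of joint round_key above 0.0042 m), for 0.04 s.
At the end, for the whole second after the job is handed in: The lid is shut (under 0.03 rad), the rocker is on (over 0.33 of 0.4 rad), the round key has been pressed (over 4.2 of 6 mm) and is up again, and the square key is up (both under 1 mm) (value of joint lid below 0.03 rad and value of joint rocker above 0.33 rad and value of joint each of round_key, square_key below 0.001 m); the robot touches nothing.
It fails at once if the rocker is switched on while the lid is still open (value of joint rocker above 0.2 rad and value of joint lid above 0.06 rad).
It fails at once if the round key is pressed before the lid is shut and the rocker on (value of joint round_key above 0.003 m and (value of joint rocker below 0.3 rad or value of joint lid above 0.06 rad)).
It fails at once if the square key is pressed (value of joint square_key above 0.0025 m).
It fails at once if the lid is lifted wider open (value of joint lid above 0.6 rad).
It fails at once if a bottle or the jar beside the machine is shifted by more than 20 mm or tipped (distance of any of jar_mid, small_bottle_mid, squat_bottle_mid from where it was at the start of the episode above 0.02 m or angle between any of jar_mid, small_bottle_mid, squat_bottle_mid's own z axis and vertical above 0.3 rad).
It also fails if it takes over 48 s, if anything falls off the work surface, if the arm or the gripper's body presses on something with over 40 N, if the wrist force passes 120 N, or if a joint passes its speed limit or range.

## Robot

A 6-joint arm with a two-finger parallel gripper is mounted at the origin on a cart in front of the work surface, level with it; the furniture and walls round the work are solid. World frame = base frame: x ahead of the robot, y to its left, z up, the work surface at z = 0. Lengths are in m, angles in rad, forces in N, time in s.
With the tool pointing down it reaches from about 0.425 to 0.95 m from the base axis. Payload 14.7 kg.
Tool frame: the origin (TCP) lies on the centre line of the jaws, within the pads' length; the fingertips stand 17 mm ahead of it and the grasp point (between the pads) lies 2 mm behind it; z points along the fingers, y is the direction in which the jaws open and shut (so a half turn about z gives the same grasp; the last joint's range is limited). The gripper opens to 85 mm and grips with 20 to 120 N. Pads are 22 mm wide; open, the fingers measure 114 mm over their backs; the gripper's body (76 mm by 85 mm) begins 54 mm behind the grasp point. The pads swing forward as they close: fully open they stand 13 mm farther back than shut.
Start: joints at [1.237, 0.48, 1.596, -0, 1.065, -0.047], TCP at [0.184, 0.623, 0.248] pointing down, gripper open.
Joint ranges: [-2.75, 2.75], [-0.82, 2.05], [0.23, 2.67], [-1.56, 4.7], [0.09, 2.69], [-2.92, 2.92]. Speed limits (rad/s): [1.89, 1.89, 2.39, 3.01, 3.01, 3.01].

## Interface

Orientations are given as a unit quaternion [x, y, z, w].
In Python, from workcell import status, snapshot, camera_model, r gives the robot as it stands.
- The arm moves only by the tool play_rows, never from a script. Its argument "targets" is a list of rows, each a list of 4 numbers: the shift along the tool's x, y, z in m, then the turn about the tool's z in degrees. A call has exactly 8 rows; each row is the pose to reach, as a shift and turn from the pose commanded when the call began, along the tool's axes at that moment; what a row does not reach only later rows make up. A row lasts 1/12 s, in which the tool goes at most 41.7 mm and 7.16 degrees, less where a joint would pass 70% of its speed; a pose out of reach is approached as far as the arm can. A call with a gripper value outside its range is refused whole. "claw" is the opening, from 0 (shut) to 1 (fully open), set as the call begins (left out, the last holds). The fingers move at their own pace and stop on an object; the grip force is fixed at half the most. Time passes only in rows, so rows that repeat a pose let the fingers close, or fill a call up. It gives the time, the measured TCP pose, the force and the opening at its end, in the units of the state.
- status.state(): the state, without advancing time (a new reading comes with each control period).
- snapshot(name): name is "side" or "top" or "wrist"; returns the picture (480x640x3 uint8, red, green, blue); there is no depth.
- camera_model(name): a dict with "camera_matrix" (3x3 intrinsics, pixels), "eye" and "attitude" of the camera in the world; the wrist camera has in their place "T_tool_cam" (4x4, takes a point from camera to tool coordinates, whose origin is the TCP and whose axes are the flange's). Camera axes: x right, y up, looking along -z (the intrinsics and any distortion apply to the point x, -y, -z); pixel columns grow to the right and rows downward; lengths in m; the calibration is good to about 2 mm. A picture is of the moment at which its call begins: read the wrist's pose just before it. camera_model takes no time and is no camera call.
- r.finish_job(): hands the job in, once; it reports no verdict.
The state is a dict: "time_s": time; "joint_pos": joint angles; "qd": joint speeds; "effort": joint torques, N m; "position": TCP position; "orientation": TCP orientation; "force": force on the tool from outside, world axes, zero at the start; "ft_torque": the same for the moment, N m; "opening": finger opening in m.
Only numpy, scipy, OpenCV 4.12 (cv2) and the standard library are available. Lean on these libraries where they do the work, as an engineer would, in place of code of your own. Each camera call takes 0.05 s, during which the arm holds its last target.

## Working session

There is one attempt and no reset: what is moved stays moved. The work goes in short steps, Python scripts to look and compute and a tool call to move; the robot and the scene stay as the last step left them, time stands still between calls to the robot, and variables do not carry over. Pictures are saved under pics/ and viewed, and the job is handed in when it is done.

Besides the shell and the picture viewer there is one more tool, called after "Emit:" as name(argument=value, ...) on one line, values as JSON. play_rows: Moves the arm, as the interface text tells. Its arguments: {"type":"object","properties":{"targets":{"type":"array","items":{"type":"array","items":{"type":"number"}}},"claw":{"type":"number"}},"required":["targets"]}

```bash
ls; mkdir -p pics; python3 - <<'E'
from workcell import status, snapshot, camera_model, r
import cv2
s=status.state();print(s)
for n in ("side","top","wrist"):
    print(n,camera_model(n))
    cv2.imwrite(f"pics/{n}0.png",snapshot(n)[:,:,::-1])
E
```

```text
pics
{'time_s': 0.0, 'joint_pos': array([ 1.23740216e+00,  4.80840722e-01,  1.59684155e+00,  3.04219586e-05,
        1.06510769e+00, -4.66040535e-02]), 'qd': array([ 5.23533497e-04, -2.23049335e-04,  1.75916239e-03, -6.01766308e-04,
       -5.10043722e-05, -4.52686966e-04]), 'effort': array([-1.18427441e-03, -9.50599766e+01, -4.30207729e+01, -1.09437117e-04,
        1.16982302e-02, -1.92037069e-04]), 'position': array([0.18371857, 0.62310332, 0.24767866]), 'orientation': array([ 1.42911417e-01,  9.89735302e-01, -5.85367847e-04, -1.26123863e-04]), 'force': array([ 0.01041214, -0.19748594, -0.01981778]), 'ft_torque': array([-0.05764709, -0.01668942,  0.00861527]), 'opening': 0.08500555271348091}
side {'camera_matrix': array([[569.59264252,   0.        , 317.23870476],
       [  0.        , 569.59264252, 248.28792212],
       [  0.        ,   0.        ,   1.        ]]), 'eye': array([0.2933717 , 0.80651058, 0.52519497]), 'attitude': array([-0.0736825 ,  0.54633137,  0.82615067, -0.11648175])}
top {'camera_matrix': array([[546.98400114,   0.        , 323.31070076],
       [  0.        , 546.98400114, 235.97982766],
       [  0.        ,   0.        ,   1.        ]]), 'eye': array([ 0.46859569, -0.17677555,  1.12137069]), 'attitude': array([ 0.04148993, -0.03624897, -0.69845705,  0.71352809])}
wrist {'camera_matrix': array([[399.63282361,   0.        , 319.65255819],
       [  0.        , 399.63282361, 236.57463466],
       [  0.        ,   0.        ,   1.        ]]), 'T_tool_cam': array([[ 5.99935177e-04,  9.56137225e-01,  2.92918500e-01,
         7.46642360e-02],
       [ 9.99999657e-01, -7.40871233e-04,  3.70203976e-04,
        -1.74863275e-03],
       [ 5.70980692e-04,  2.92918177e-01, -9.56137341e-01,
        -1.25181330e-01],
       [ 0.00000000e+00,  0.00000000e+00,  0.00000000e+00,
         1.00000000e+00]])}
```

View pics/side0.png

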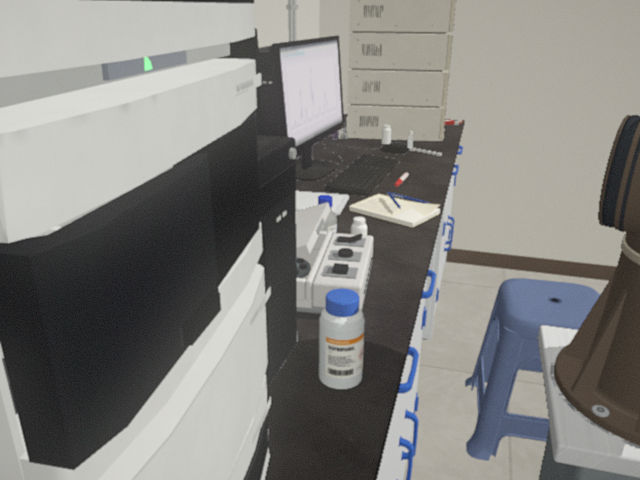

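View pics/top0.png

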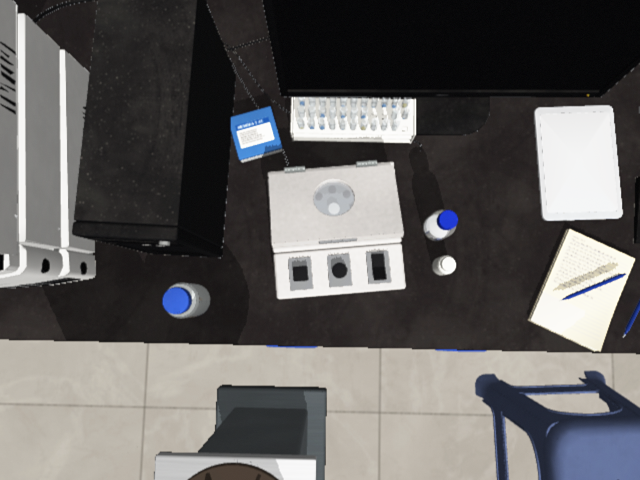

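Top view: the centrifuge is at about columns 268–405, rows 163–300. From left to right the keys are the square one (300,271), the round one (339,269) and the rocker (378,266). The squat bottle is on the left at (180,300), and the jar (442,222) and small bottle (444,265) are on the right. Next I'll measure them.

```bash
cat > h.py <<'E'
import numpy as np, cv2
from scipy.spatial.transform import Rotation as R
from workcell import status, snapshot, camera_model
def ray(n,u,v,st=None):
    m=camera_model(n);K=m["camera_matrix"]
    d=np.array([(u-K[0,2])/K[0,0],-(v-K[1,2])/K[1,1],-1.])
    if n=="wrist":
        T=np.array(m["T_tool_cam"]);Rt=R.from_quat(st["orientation"]).as_matrix()
        return st["position"]+Rt@T[:3,3], Rt@T[:3,:3]@d
    return np.array(m["eye"]),R.from_quat(m["attitude"]).as_matrix()@d
def onz(n,u,v,z,st=None):
    o,d=ray(n,u,v,st);return o+d*(z-o[2])/d[2]
def proj(n,P,st=None):
    m=camera_model(n);K=m["camera_matrix"]
    if n=="wrist":
        T=np.array(m["T_tool_cam"]);Rt=R.from_quat(st["orientation"]).as_matrix()
        o=st["position"]+Rt@T[:3,3];Rc=Rt@T[:3,:3]
    else: o=np.array(m["eye"]);Rc=R.from_quat(m["attitude"]).as_matrix()
    c=Rc.T@(np.asarray(P)-o);return K[0,0]*c[0]/-c[2]+K[0,2],K[1,1]*-c[1]/-c[2]+K[1,2]
E
python3 - <<'E'
from h import *
im=cv2.imread("pics/top0.png")
c=im[150:310,255:475]
cv2.imwrite("pics/topz.png",cv2.resize(c,None,fx=3.6,fy=3.6,interpolation=cv2.INTER_CUBIC)[:600])
g=cv2.cvtColor(im,cv2.COLOR_BGR2GRAY)
roi=np.zeros_like(g);roi[250:288,283:396]=255
m=((g<75)&(roi>0)).astype(np.uint8)
n,l,s,ce=cv2.connectedComponentsWithStats(m)
for i in range(1,n):
    if s[i,4]>50: print(s[i],ce[i],onz("top",*ce[i],.083))
E
```

```text
[371 254  15  26 315] [378.02539683 266.43492063] [ 0.52725298 -0.27285899  0.083     ]
[332 263  15  15 177] [338.99435028 269.84745763] [ 0.51920165 -0.19896226  0.083     ]
[293 266  15  15 202] [299.85148515 273.09405941] [ 0.51146375 -0.12488075  0.083     ]
```

View pics/topz.png

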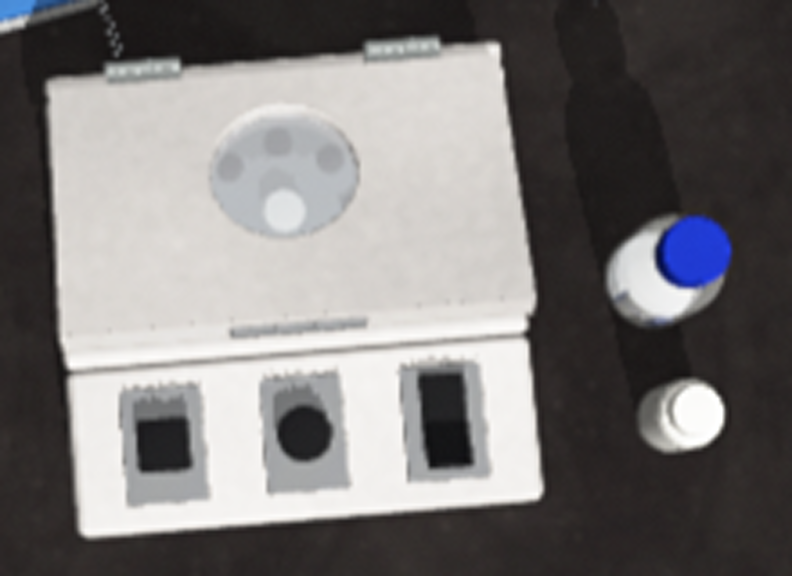

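```bash
python3 - <<'E'
from h import *
st=status.state()
for uv in [(95,278),(60,290),(0,325),(80,235),(220,257)]:
    print(uv,[onz("top",*uv,z).round(3)[:2] for z in (0,.2,.4)])
print("edge",onz("top",150,342,0),"squat",onz("top",178,301,.141),onz("top",190,302,.0))
ps=onz("top",299.85,273.09,.083);pr=onz("top",338.99,269.85,.083)
# rocker pivot mask centre
pk=onz("top",378,266.4,.080)
y=(ps-pk);print(np.linalg.norm(y),np.linalg.norm(ps-pr));psi=np.arctan2(-y[0],y[1]);print("yaw",np.degrees(psi))
X=np.array([np.cos(psi),np.sin(psi),0]);Y=np.array([-np.sin(psi),np.cos(psi),0])
C=pr+.080*X;C[2]=0
print("C",C)
for nm,p in dict(press=(0,0,.091),key=(-.08,0,.083),near=(-.1,-.075,.078)).items():
    P=C+p[0]*X+p[1]*Y;P[2]=p[2];print(nm,P.round(4))
# check: projected corners of deck & lid hinge
for p in [(-.125,.125,.07),(-.125,-.125,.07),(.125,.125,.07)]:
    P=C+p[0]*X+p[1]*Y;P[2]=p[2];print(p,proj("top",P))
for a in (.25,.3,.35,.4,.45,.5):
    out=[]
    for yy in (.12,-.12):
        P=C+(.115-.155*np.cos(a)+.012*np.sin(a))*X+yy*Y;P[2]=.079+.155*np.sin(a)+.012*np.cos(a);out.append(np.round(proj("top",P),1))
    print(a,out)
E
```

```text
(95, 278) [array([0.496, 0.299]), array([0.491, 0.214]), array([0.486, 0.129])]
(60, 290) [array([0.47 , 0.369]), array([0.47 , 0.272]), array([0.469, 0.174])]
(0, 325) [array([0.396, 0.486]), array([0.409, 0.368]), array([0.422, 0.25 ])]
(80, 235) [array([0.584, 0.336]), array([0.563, 0.245]), array([0.543, 0.153])]
(220, 257) [array([0.544, 0.044]), array([0.531, 0.005]), array([ 0.517, -0.035])]
edge [0.36921762 0.17880307 0.        ] squat [0.454749   0.08815997 0.141     ] [0.45126761 0.10166333 0.        ]
0.14910295305022495 0.07447810560139506
yaw 6.167805760531533
C [ 0.59873358 -0.19035884  0.        ]
press [ 0.5987 -0.1904  0.091 ]
key [ 0.5192 -0.199   0.083 ]
near [ 0.5074 -0.2757  0.078 ]
(-0.125, 0.125, 0.07) (np.float64(275.7546785246251), np.float64(299.30434625848676))
(-0.125, -0.125, 0.07) (np.float64(406.0628750281959), np.float64(288.0079186187629))
(0.125, 0.125, 0.07) (np.float64(266.02739545483627), np.float64(171.42411797723676))
0.25 [array([271.6, 248.2]), array([402.8, 236.8])]
0.3 [array([271.1, 246.3]), array([403.2, 234.9])]
0.35 [array([270.6, 244.3]), array([403.6, 232.8])]
0.4 [array([270., 242.]), array([403.9, 230.5])]
0.45 [array([269.5, 239.6]), array([404.2, 227.9])]
0.5 [array([268.9, 236.9]), array([404.5, 225.2])]
```

View pics/wrist0.png

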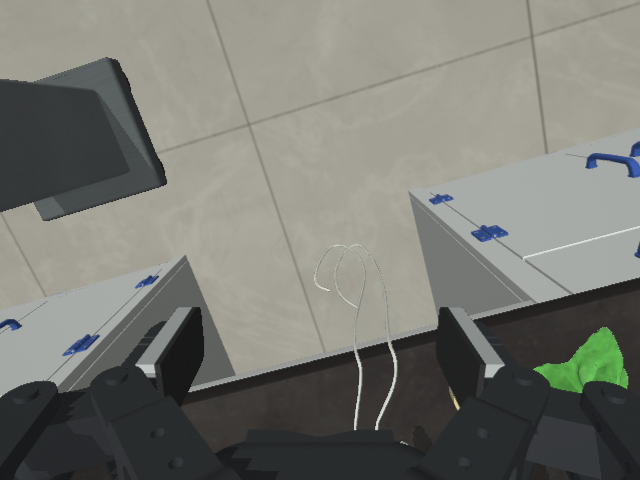

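The machine model agrees with the image: the projected deck corners match within 2 px, the yaw is 6.2° and the lid is at about 0.35 rad. I'll shut the fingers and swing round along the front, keeping clear of the tall instrument and the bottle.

Emit:
play_rows(targets=[[-0.019, -0.021, -0.004, -2.8], [-0.038, -0.042, -0.008, -5.6], [-0.056, -0.063, -0.012, -8.4], [-0.075, -0.084, -0.016, -11.2], [-0.094, -0.105, -0.02, -14], [-0.112, -0.126, -0.024, -16.8], [-0.131, -0.147, -0.028, -19.6], [-0.15, -0.168, -0.03, -22.5]], claw=0)

```text
time_s: 0.82
position: [0.2805, 0.4187, 0.2786]
orientation: [-0.054, 0.999, 0.0, 0.0]
force: [0.5, -0.7, 1.0]
opening: 0.0001
```

Emit:
play_rows(targets=[[-0.012, -0.035, 0, 0], [-0.024, -0.07, 0, 0], [-0.037, -0.106, 0, 0], [-0.049, -0.141, 0, 0], [-0.061, -0.177, 0, 0], [-0.07, -0.21, 0, 0], [-0.08, -0.245, 0, 0], [-0.09, -0.28, 0, 0]])

```text
time_s: 1.48
position: [0.3995, 0.1493, 0.2783]
orientation: [-0.053, 0.999, 0.0, 0.0]
force: [1.6, 0.8, 0.1]
opening: -0.0001
```

Emit:
play_rows(targets=[[-0.008, -0.04, 0, 0], [-0.016, -0.08, 0, 0], [-0.024, -0.12, 0, 0], [-0.031, -0.16, 0, 0], [-0.039, -0.2, 0, 0], [-0.047, -0.24, 0, 0], [-0.055, -0.28, 0, 0], [-0.062, -0.32, 0, 0]])

```text
time_s: 2.15
position: [0.4949, -0.1629, 0.2783]
orientation: [-0.053, 0.999, 0.0, 0.0]
force: [1.2, 0.3, 0.4]
opening: 0.0002
```

```bash
python3 - <<'E'
from h import *
st=status.state();im=snapshot("wrist")[:,:,::-1].copy()
np.save("st1.npy",st,allow_pickle=True)
cv2.imwrite("pics/wrist1.png",im)
print(st["position"],st["orientation"],st["force"])
for P in [(.5192,-.199,.083),(.527,-.2736,.078),(.5114,-.1249,.083)]: print(proj("wrist",P,st))
E
```

```text
[ 0.4948715  -0.16288522  0.27825894] [-5.27673047e-02  9.98606835e-01  2.73305067e-05  2.06968806e-05] [1.15837969 0.26131007 0.35205142]
(np.float64(275.7450068774201), np.float64(233.8258937754254))
(np.float64(187.99313539156685), np.float64(231.9598449106973))
(np.float64(364.78145673661504), np.float64(233.94784582936597))
```

View pics/wrist1.png

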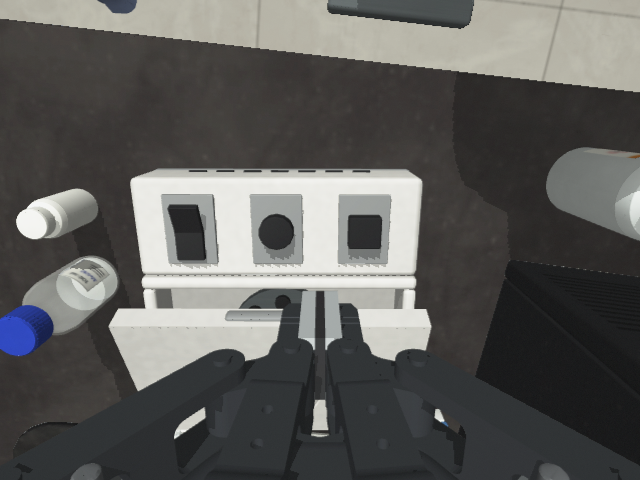

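The wrist view agrees with the top-view measurement: the round key is seen at (276,231) against a predicted (276,234), and the rocker and square key are also in place. The nearest tall body is at the right of the picture and is clear of the path. I'll go above the lid's front rim.

Emit:
play_rows(targets=[[-0.02, -0.008, 0, 0], [-0.04, -0.016, 0, 0], [-0.06, -0.024, 0, 0], [-0.08, -0.032, 0.01, 0], [-0.1, -0.038, 0.03, 0], [-0.1, -0.038, 0.05, 0], [-0.1, -0.038, 0.065, 0], [-0.1, -0.038, 0.078, 0]])

```text
time_s: 2.87
position: [0.5979, -0.1876, 0.1985]
orientation: [-0.053, 0.999, 0.0, -0.001]
force: [-1.2, -0.9, 0.0]
opening: 0.0001
```

Emit:
play_rows(targets=[[0, 0, 0.009, 0], [0, 0, 0.018, 0], [0, 0, 0.027, 0], [0, 0, 0.036, 0], [0, 0, 0.045, 0], [0, 0, 0.054, 0], [0, 0, 0.062, 0], [0, 0, 0.07, 0]])

```text
time_s: 3.53
position: [0.5982, -0.188, 0.1296]
orientation: [-0.053, 0.999, -0.0, -0.0]
force: [-1.1, -0.3, 2.0]
opening: 0.0001
```

Emit:
play_rows(targets=[[0, 0, 0.003, 0], [0, 0, 0.006, 0], [0, 0, 0.009, 0], [0, 0, 0.012, 0], [0, 0, 0.014, 0], [0, 0, 0.016, 0], [0, 0, 0.018, 0], [0, 0, 0.019, 0]])

```text
time_s: 4.2
position: [0.5983, -0.188, 0.1112]
orientation: [-0.053, 0.999, -0.0, 0.0]
force: [-1.7, -0.4, 2.8]
opening: 0.0001
```

Emit:
play_rows(targets=[[0, 0, 0.001, 0], [0, 0, 0.002, 0], [0, 0, 0.003, 0], [0, 0, 0.003, 0], [0, 0, 0.004, 0], [0, 0, 0.004, 0], [0, 0, 0.004, 0], [0, 0, 0.004, 0]])

```text
time_s: 4.87
position: [0.5984, -0.1879, 0.108]
orientation: [-0.053, 0.999, -0.0, 0.0]
force: [-3.8, 1.5, 11.9]
opening: -0.0
```

Emit:
play_rows(targets=[[0, 0, 0.001, 0], [0, 0, 0.001, 0], [0, 0, 0.001, 0], [0, 0, 0.001, 0], [0, 0, 0.001, 0], [0, 0, 0.001, 0], [0, 0, 0.001, 0], [0, 0, 0.001, 0]])

```text
time_s: 5.53
position: [0.5984, -0.1879, 0.1078]
orientation: [-0.053, 0.999, -0.0, 0.0]
force: [-7.0, 2.2, 24.7]
opening: 0.0004
```

```bash
python3 - <<'E'
from h import *
print(status.state()["force"],status.state()["position"])
im=snapshot("side")[:,:,::-1]
cv2.imwrite("pics/side2.png",cv2.resize(im[170:330,270:450],None,fx=3.6,fy=3.6,interpolation=2))
E
```

```text
[-7.04627402  2.15621088 24.69119952] [ 0.59839577 -0.1879496   0.10780351]
```

View pics/side2.png

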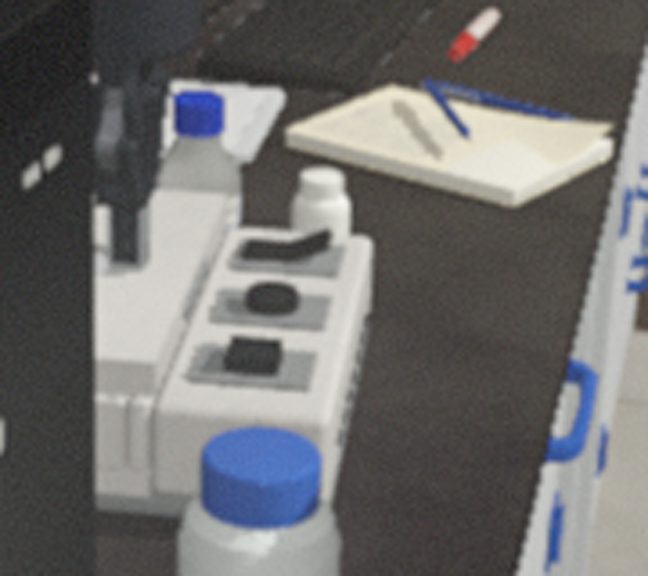

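The side view shows the lid flat and shut. The hard stop came at the expected height, with the tip at 0.091 m and 25 N. Now I'll lift and go to above the rocker's near half.

Emit:
play_rows(targets=[[0, 0, -0.015, 0], [0, 0, -0.035, 0], [0, 0, -0.055, 0], [0.02, -0.016, -0.06, 0], [0.045, -0.035, -0.06, 0], [0.07, -0.055, -0.06, 0], [0.09, -0.07, -0.06, 0], [0.099, -0.078, -0.06, 0]])

```text
time_s: 6.25
position: [0.506, -0.2775, 0.1664]
orientation: [-0.052, 0.999, -0.0, -0.0]
force: [0.2, -0.3, -1.3]
opening: 0.0002
```

```bash
python3 - <<'E'
from h import *
st=status.state();print(st["position"],st["force"])
im=snapshot("wrist")[:,:,::-1];cv2.imwrite("pics/wrist3.png",im)
im=snapshot("top")[:,:,::-1]
cv2.imwrite("pics/top3.png",cv2.resize(im[150:310,255:475],None,fx=3.6,fy=3.6,interpolation=2))
E
```

```text
[ 0.50601827 -0.27745142  0.16640986] [ 0.18073189 -0.28087935 -1.31135007]
```

View pics/wrist3.png

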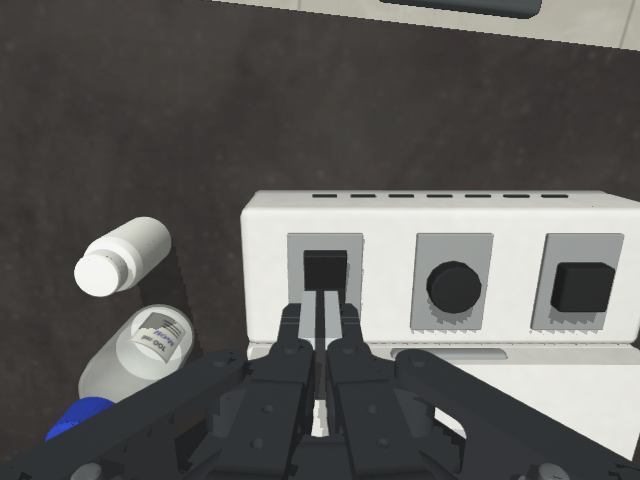

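View pics/top3.png

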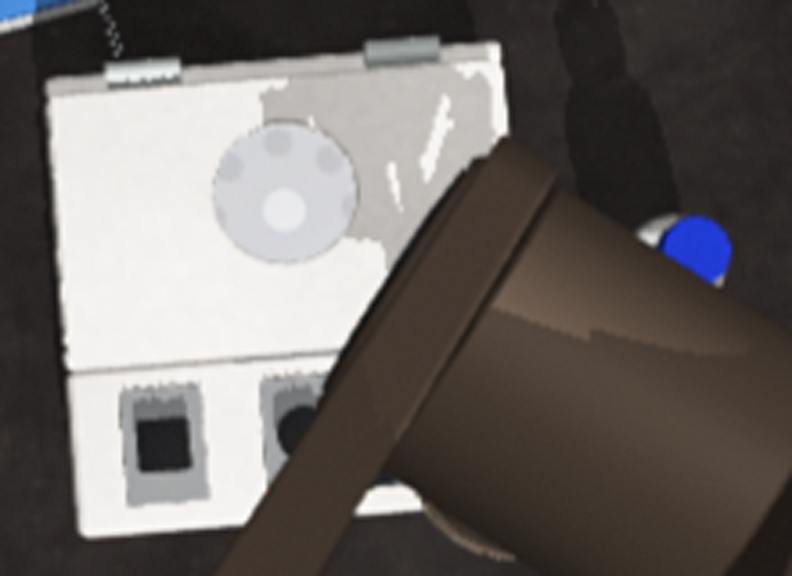

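The lid is flat and shut in the top view as well. In the wrist view the fingers line up with the rocker within about 2 mm. Now the press.

Emit:
play_rows(targets=[[0, 0.002, 0.01, 0], [0, 0.002, 0.02, 0], [0, 0.002, 0.03, 0], [0, 0.002, 0.04, 0], [0, 0.002, 0.049, 0], [0, 0.002, 0.055, 0], [0, 0.002, 0.06, 0], [0, 0.002, 0.064, 0]])

```text
time_s: 7.02
position: [0.5076, -0.2738, 0.1015]
orientation: [-0.053, 0.999, 0.0, -0.0]
force: [-1.0, -0.2, 1.6]
opening: 0.0002
```

Emit:
play_rows(targets=[[0, 0, 0.001, 0], [0, 0, 0.002, 0], [0, 0, 0.003, 0], [0, 0, 0.004, 0], [0, 0, 0.005, 0], [0, 0, 0.006, 0], [0, 0, 0.006, 0], [0, 0, 0.006, 0]])

```text
time_s: 7.68
position: [0.508, -0.274, 0.0963]
orientation: [-0.053, 0.999, -0.0, 0.0]
force: [-0.3, -0.4, 0.1]
opening: 0.0003
```

Emit:
play_rows(targets=[[0, 0, 0.001, 0], [0, 0, 0.002, 0], [0, 0, 0.002, 0], [0, 0, 0.002, 0], [0, 0, 0.003, 0], [0, 0, 0.003, 0], [0, 0, 0.003, 0], [0, 0, 0.003, 0]])

```text
time_s: 8.35
position: [0.5079, -0.2741, 0.0946]
orientation: [-0.053, 0.999, -0.0, 0.0]
force: [-7.3, 2.8, 27.9]
opening: -0.0
```

The stop is at tip height 0.0778 m with 28 N, as expected for "on". I'll lift, look, and move over to the round key.

Emit:
play_rows(targets=[[0, 0, -0.015, 0], [0, 0, -0.035, 0], [0, 0, -0.055, 0], [-0.005, 0.018, -0.055, 0], [-0.01, 0.036, -0.055, 0], [-0.015, 0.055, -0.055, 0], [-0.019, 0.073, -0.055, 0], [-0.019, 0.073, -0.055, 0]])

```text
time_s: 9.02
position: [0.5189, -0.1967, 0.1482]
orientation: [-0.054, 0.999, 0.0, -0.0]
force: [-0.5, -0.3, -0.1]
opening: -0.0001
```

```bash
python3 - <<'E'
from h import *
st=status.state();print(st["position"],st["force"])
im=snapshot("wrist")[:,:,::-1];cv2.imwrite("pics/wrist4.png",im)
im=snapshot("side")[:,:,::-1]
cv2.imwrite("pics/side4.png",cv2.resize(im[170:330,270:450],None,fx=3.6,fy=3.6,interpolation=2))
E
```

```text
[ 0.5189416  -0.19671457  0.14823127] [-0.48372565 -0.25717013 -0.0896245 ]
```

View pics/wrist4.png

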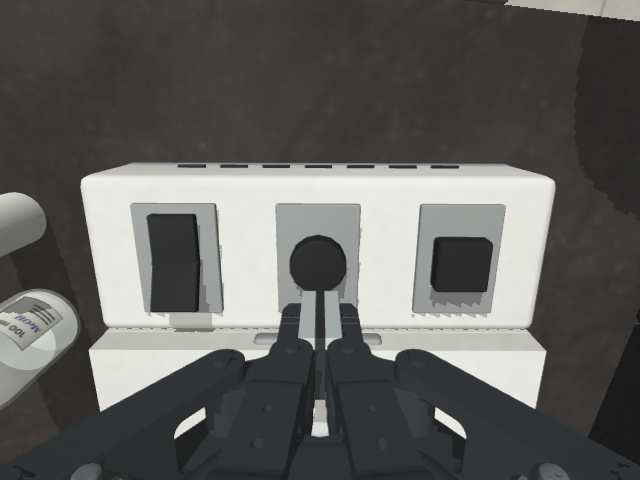

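View pics/side4.png

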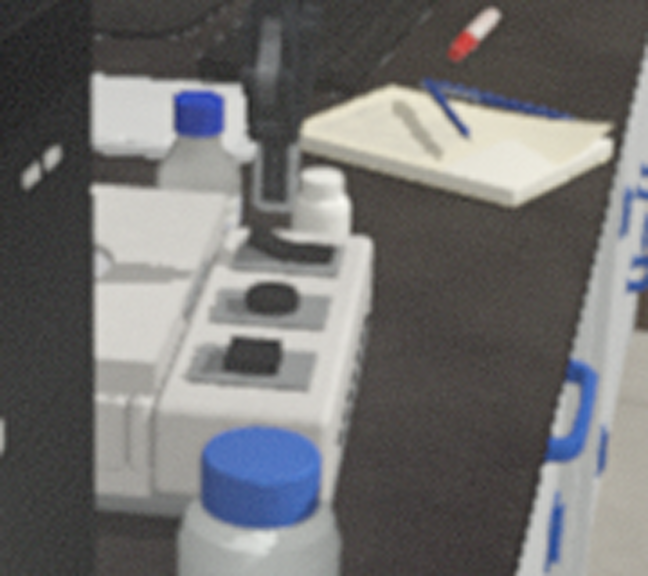

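The rocker is on, with its near half level and its far half raised. The lid is shut and the fingers are centred over the round key, seen at (318,263). Now I'll press it.

Emit:
play_rows(targets=[[0, 0, 0.01, 0], [0, 0, 0.02, 0], [0, 0, 0.03, 0], [0, 0, 0.038, 0], [0, 0, 0.043, 0], [0, 0, 0.046, 0], [0, 0, 0.048, 0], [0, 0, 0.05, 0]])

```text
time_s: 9.78
position: [0.5189, -0.1994, 0.0981]
orientation: [-0.053, 0.999, 0.0, -0.0]
force: [-2.1, 0.1, 2.2]
opening: -0.0003
```

Emit:
play_rows(targets=[[0, 0, 0.001, 0], [0, 0, 0.002, 0], [0, 0, 0.003, 0], [0, 0, 0.004, 0], [0, 0, 0.005, 0], [0, 0, 0.006, 0], [0, 0, 0.006, 0], [0, 0, 0.006, 0]])

```text
time_s: 10.45
position: [0.519, -0.1994, 0.0936]
orientation: [-0.053, 0.999, -0.0, 0.0]
force: [-10.0, 0.6, 29.8]
opening: 0.0002
```

The key bottomed at tip height 0.0768 m with 30 N, which is full travel. I'll lift clear.

Emit:
play_rows(targets=[[0, 0, -0.01, 0], [0, 0, -0.025, 0], [0, 0, -0.045, 0], [0, 0, -0.065, 0], [0, 0, -0.085, 0], [0, 0, -0.1, 0], [0, 0, -0.1, 0], [0, 0, -0.1, 0]])

```text
time_s: 11.12
position: [0.5197, -0.1995, 0.1929]
orientation: [-0.053, 0.999, -0.0, 0.001]
force: [-0.2, 0.8, 0.7]
opening: 0.0002
```

```bash
python3 - <<'E'
from h import *
st=status.state();print(st["time_s"],st["position"],st["force"])
im=snapshot("wrist")[:,:,::-1];cv2.imwrite("pics/wrist5.png",im)
im=snapshot("side")[:,:,::-1]
cv2.imwrite("pics/side5.png",cv2.resize(im[170:330,270:450],None,fx=3.6,fy=3.6,interpolation=2))
E
```

```text
11.1167 [ 0.51967191 -0.19953921  0.19293627] [-0.15437801  0.75130788  0.74587884]
```

View pics/wrist5.png

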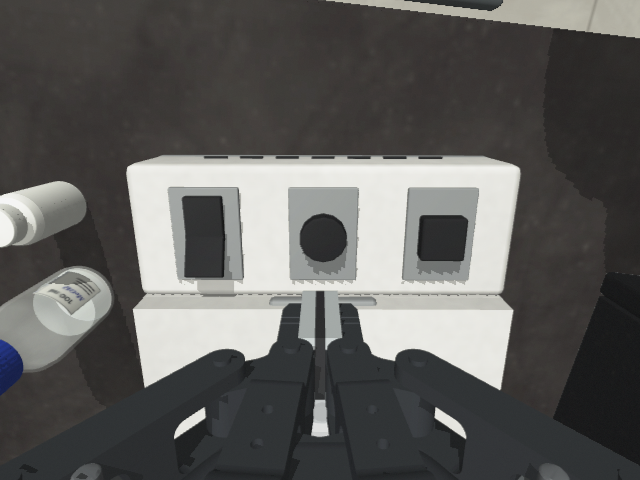

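View pics/side5.png

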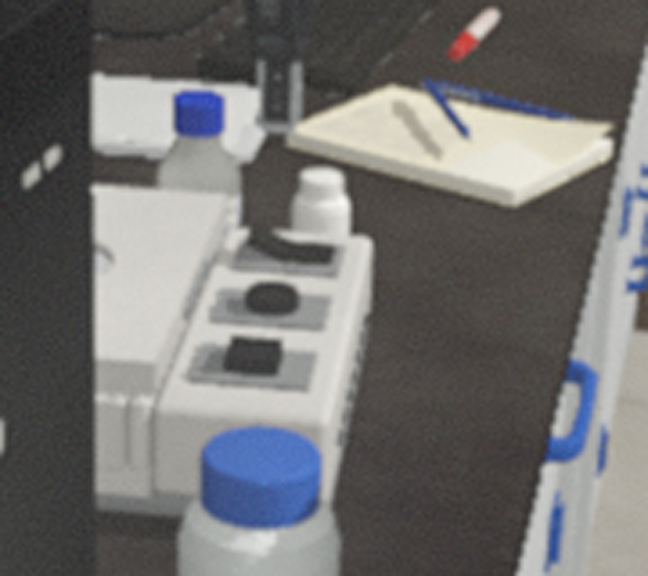

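The lid is shut, the rocker is on, both keys are up, the bottles and jar haven't moved, and the fingers are clear. I'm handing the job in.

```bash
python3 -c "
from workcell import r
print(r.finish_job())"
```

```text
the job is handed in; nothing more can be done
None
```

I pressed the lid shut, switched the rocker on by its near end, pressed the round key and let it come up, in that order, then handed the job in at about 11 s of the 48 s allowed. No verdict is reported, so the result rests on my own checks:

- **Stops:** Each press ended on a hard stop at the expected fingertip height.

| Press | Tip height reached | Expected | Push force |
|---|---|---|---|
| Lid | 91 mm | 91 mm | 25 N |
| Rocker | 78 mm | 78 mm | 28 N |
| Round key | 77 mm | 77 mm | 30 N |

- **Last pictures:** The lid is flat and the rocker's near half is level. Both keys are up, and the bottles and jar look unmoved. I judged these by eye, and the joint values themselves were not available to read.
- **Contact:** The fingertips were about 90 mm above the keys with no contact force at the end.

No check failed. Positions from the top and wrist cameras agreed within about 3 pixels.

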